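Close and latch the parts case

TASK

Close the open parts case that stands nearest to you on the table: with the fingertips, push its lid over and down until it is fully shut, and only then push in the two latches on its front until both lie flat. Just push, do not lift or shove the case out of its place, leave the other things alone, and take the hand away at the end.

Things in the scene. Friction and masses are not known exactly. Their poses are not given: they have to be found in the camera images.
- case: the parts case nearest the robot (a like one far off at the back is scenery): 181 x 258 x 47 mm when shut, grey tray, orange lid, about 3.5 kg, loose; slides if pushed with over about 15 N. Origin on its underside, z up; its front with the two latches faces its own -x, roughly towards the robot. Tray x -0.086..0.084, y -0.112..0.128, rim z = 0.037
- case_lid (a joint): opening angle of the lid about its rear hinge, rad: 0 fully shut, 1.57 standing upright, stop at 2.0. Starts at 1.1 to 1.5. The hinge is stiff: the lid stays where it is left and needs 1 to 3 N at its free edge to move all the way down. The lid is a panel 172 mm long from hinge to free edge, 242 mm wide, its outer face 9 mm outside the hinge line (top face at z = 0.046 when shut)
- lid_edge (a point): middle of the lid's free edge (opposite the hinge), on the lid's outer face; moves with the lid. The hinge line runs along the case's y at case x = +0.086, z = 0.037; the lid's middle is at case y = 0.008
- case_latch1 (a joint): angle of the left latch (case y = +0.083), rad: 0 flat on the front, growing as its upper end tilts out to the case's -x; starts at 0.35 to 0.6, stays where it is left, about 1.5 N pushes it in. A dark plate 28 mm wide, 20 mm high, 2.5 mm thick, pivoting along y at case x = -0.088, z = 0.024; its upper end is 16 mm above the pivot. Shut, its outer face is at case x = -0.090
- case_latch2 (a joint): angle of the right latch (at case y = -0.067); otherwise the same as the left one
- latch_left (a point): middle of the left latch's upper edge, on its outer face; moves with the latch
- latch_right (a point): middle of the right latch's upper edge, on its outer face; moves with the latch
- bolt_a: bystander: bolt, 38 mm long, 13 mm high, lying in front of the case, between the lines of the two latches; origin at the centre of its underside
- bit_box: bystander: closed green drill-bit box 46 x 76 x 26 mm, in front and to the left of the case; origin at the centre of its underside
- screwdriver: bystander: screwdriver 213 mm long, 28 mm high, lying behind the case; origin at the centre of its underside
- scriber: bystander: thin scriber 125 mm long, 10 mm high, at the front left of the table; origin at the centre of its underside
- tape_measure: bystander: tape measure 35 x 83 x 66 mm, at the back right; origin at the centre of its underside

How it is judged:
By the outcome, as a careful person would: the job done as asked, in the order asked, and still so for the second after the job is handed in, with the robot touching nothing.
It also fails if it takes over 62 s, if anything falls off the work surface, if the arm or the gripper's body presses on something with over 40 N, if the wrist force passes 120 N, or if a joint passes its speed limit or range.

ROBOT

A 6-joint arm with a two-finger parallel gripper is mounted at the origin on a cart in front of the work surface, level with it; the furniture and walls round the work are solid. World frame = base frame: x ahead of the robot, y to its left, z up, the work surface at z = 0. Lengths are in mm, angles in rad, forces in N, time in s.
With the tool pointing down it reaches from about 325 to 850 mm from the base axis. Payload 15.5 kg.
Tool frame: the origin (TCP) lies on the centre line of the jaws, within the pads' length; the fingertips stand 17 mm ahead of it and the grasp point (between the pads) lies 2 mm behind it; z points along the fingers, y is the line along which they close (so a half turn about z gives the same grasp; the last joint's range is limited). The gripper opens to 91 mm and grips with 3 to 60 N. Pads are 32 mm wide; open, the fingers measure 118 mm over their backs; the gripper's body (76 mm by 178 mm) begins 60 mm behind the grasp point.
Start: joints at [1.173, 0.494, 1.345, -0, 1.302, -0.096], TCP at [186.366, 596.569, 230.915] pointing down, gripper open.
Joint ranges: [-2.91, 2.91], [-0.82, 2.16], [0.22, 2.67], [-1.22, 4.37], [0.12, 2.79], [-3.08, 3.08]. Speed limits (rad/s): [1.89, 1.89, 2.57, 3.01, 3.01, 3.01].

INTERFACE

Orientations are given as a unit quaternion [x, y, z, w].
In Python, from bench import telemetry, grab_frame, camera_params, workorder gives the robot as it stands.
- The arm moves only by the shell command python3 -m crank 'ROWS' [FORCE]. ROWS is JSON, a list that holds one entry, the list of rows, each a list of 7 numbers: the closure in counts, from 0 (fully open) to 255 (shut), then the shift along the world's x, y, z in mm, then the turn, a rotation vector about the world's x, y, z in rad. A call has exactly 5 rows; each row is the pose to reach, as a shift and turn from the pose commanded when the call began; what a row does not reach only later rows make up. A row lasts 1/8 s, in which the tool goes at most 62.5 mm and 10.7 degrees, less where a joint would pass 70% of its speed; a pose out of reach is approached as far as the arm can. A call with a gripper value outside its range is refused whole. The fingers move at their own pace and stop on an object; FORCE is the grip in N (left out, the last holds). Time passes only in rows, so rows that repeat a pose let the fingers close, or fill a call up. It gives the time, the measured TCP pose, the force and the opening at its end, in the units of the state.
- telemetry.sense(): the state, without advancing time (a new reading comes with each control period).
- grab_frame(name): name is "side" or "top"; returns (picture, depth): 480x640x3 uint8, red, green, blue; 480x640 float32, mm along the optical axis (not along the pixel's ray), 0 where there is no reading.
- camera_params(name): a dict with "fx", "fy", "cx", "cy" (pixels), "world_to_cam" (4x4, takes a point from world to camera coordinates). Camera axes: x right, y down, z forward; pixel columns grow to the right and rows downward; lengths in mm; the calibration is good to about 2 mm. A picture is of the moment at which its call begins. camera_params takes no time and is no camera call.
- workorder.finish_job(): hands the job in, once; it reports no verdict.
The state is a dict: "t": time; "joints": joint angles; "qd": joint speeds; "tau": joint torques, N m; "ee_pos": TCP position; "tcp_rot": TCP orientation; "ft_force": force on the tool from outside, world axes, zero at the start; "moment": the same for the moment, N m; "opening": finger opening in mm.
Only numpy, scipy, OpenCV 4.12 (cv2) and the standard library are available. Lean on these libraries where they do the work, as an engineer would, in place of code of your own. Each camera call takes 0.05 s, during which the arm holds its last target. There are 200 camera calls.

## Working session

There is one attempt and no reset: what is moved stays moved. The work goes in short steps, Python scripts to look and compute and a shell command to move; the robot and the scene stay as the last step left them, time stands still between calls to the robot, and variables do not carry over. Pictures are saved under pics/ and viewed, on a budget of 10 in all, crops included, one or two more only if the job needs it, and the job is handed in when it is done.

```bash
mkdir -p pics; ls; python3 - <<'E'
from bench import telemetry, grab_frame, camera_params
import cv2, numpy as np
print(telemetry.sense())
for n in ("side","top"):
    im,d=grab_frame(n); cv2.imwrite(f"pics/{n}0.png",im[:,:,::-1]); np.save(f"pics/{n}0d.npy",d); print(n,camera_params(n))
E
```

```text
pics
{'t': 0.0, 'joints': array([ 1.17247664e+00,  4.94165247e-01,  1.34612431e+00,  3.39308130e-05,
        1.30253303e+00, -9.54838559e-02]), 'qd': array([ 0.00069427,  0.00104538, -0.00044669,  0.00051611,  0.00016   ,
       -0.00036975]), 'tau': array([-3.49174888e-04, -8.78826141e+01, -3.81848001e+01,  7.09097553e-02,
        5.34010562e-02, -4.00202350e-05]), 'ee_pos': array([186.22675246, 596.22740597, 230.3517325 ]), 'tcp_rot': array([ 1.50844400e-01,  9.88557327e-01, -5.92318238e-04, -1.66157772e-04]), 'ft_force': array([-0.60508597,  0.60119976, -0.43301687]), 'moment': array([ 7.93720687e-05,  2.00786920e-03, -1.81703312e-02]), 'opening': 91.55652040057451}
side {'fx': 574.6785084710378, 'fy': 574.6785084710378, 'cx': 316.9546878996183, 'cy': 240.05100552717602, 'world_to_cam': array([[-9.99095098e-01, -4.24796193e-02, -2.11370219e-03,
         5.30496909e+02],
       [-2.03022992e-02,  5.19987859e-01, -8.53932341e-01,
         8.69874408e+01],
       [ 3.73738202e-02, -8.53116703e-01, -5.20379755e-01,
         1.17942286e+03],
       [ 0.00000000e+00,  0.00000000e+00,  0.00000000e+00,
         1.00000000e+00]])}
top {'fx': 624.3604224814951, 'fy': 624.3604224814951, 'cx': 312.6876896022266, 'cy': 232.26033452826445, 'world_to_cam': array([[-2.13390193e-02, -9.99772197e-01, -4.47073517e-04,
         3.00799509e+01],
       [-9.92413424e-01,  2.12361064e-02, -1.21097577e-01,
         5.52542124e+02],
       [ 1.21079485e-01, -2.14042177e-03, -9.92640507e-01,
         1.42230750e+03],
       [ 0.00000000e+00,  0.00000000e+00,  0.00000000e+00,
         1.00000000e+00]])}
```

View pics/top0.png

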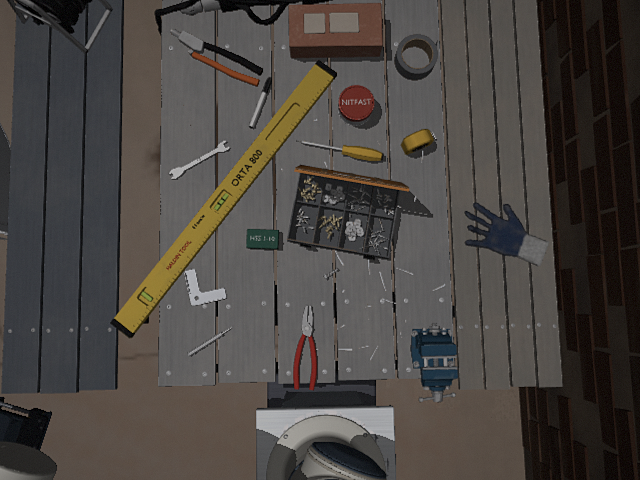

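View pics/side0.png

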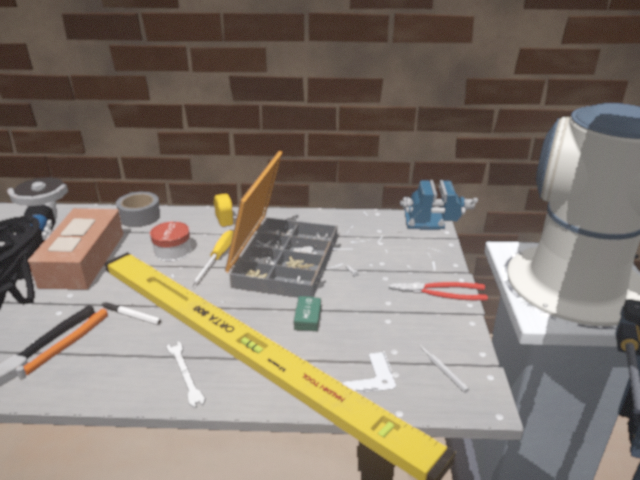

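The top view shows the case with its tray at px (288–405, 170–258), front edge from (288,243) to (390,258), and the lid standing at the rear. The bolt is near (330,272) and the green box at (263,239). The side view shows the orange lid at (230–282, 155–268), and nothing standing close behind it except the screwdriver. Next I'll measure the tray and the lid.

```bash
cat > h.py <<'E'
import numpy as np, cv2
from bench import telemetry, grab_frame, camera_params
def world(n,d):
    c=camera_params(n); T=np.linalg.inv(c["world_to_cam"]); v,u=np.mgrid[:480,:640]
    P=np.stack([(u-c["cx"])/c["fx"]*d,(v-c["cy"])/c["fy"]*d,d,np.ones_like(d)],-1)
    return (P@T.T)[...,:3]
def proj(n,p):
    c=camera_params(n); q=c["world_to_cam"]@np.append(p,1); return c["fx"]*q[0]/q[2]+c["cx"],c["fy"]*q[1]/q[2]+c["cy"]
def orange(im):
    h=cv2.cvtColor(im,cv2.COLOR_RGB2HSV); return (h[...,0]>8)&(h[...,0]<20)&(h[...,1]>150)&(h[...,2]>60)
E
python3 - <<'E'
from h import *
t=cv2.imread("pics/top0.png")[:,:,::-1].copy(); W=world("top",np.load("pics/top0d.npy"))
for z0,z1 in((28,46),(32,42)):
    m=(W[...,2]>z0)&(W[...,2]<z1)&(W[...,0]>350)&(W[...,0]<720)&(abs(W[...,1]+30)<180)&~orange(t)
    n,l,s,_=cv2.connectedComponentsWithStats(cv2.morphologyEx(m.astype(np.uint8),cv2.MORPH_CLOSE,np.ones((3,3))))
    for i in range(1,n):
        if s[i,4]>150:
            p=W[(l==i)&m]; r=cv2.minAreaRect(p[:,:2].astype(np.float32)); print(z0,s[i],r,cv2.boxPoints(r).round(1).tolist(),np.median(p[:,2]))
s=cv2.imread("pics/side0.png")[:,:,::-1].copy(); V=world("side",np.load("pics/side0d.npy"))
for im,X,nm in((s,V,"side"),(t,W,"top")):
    m=orange(im)&(X[...,0]>450)&(X[...,0]<760)&(abs(X[...,1])<220)&(X[...,2]>30)
    p=X[m]; c=p.mean(0); n=np.linalg.svd(p-c,full_matrices=False)[2][2]
    print(nm,m.sum(),c,n,p.min(0),p.max(0),np.std((p-c)@n))
    q=p[p[:,2]>p[:,2].max()-25]; print(q[q[:,1].argmin()],q[q[:,1].argmax()])
# bolt & box & surroundings
m=(W[...,2]>6)&(W[...,0]>300)&(W[...,0]<720)&(abs(W[...,1])<260)&(W[...,2]<120)
n,l,st,_=cv2.connectedComponentsWithStats(m.astype(np.uint8))
for i in range(1,n):
    if st[i,4]>12: p=W[l==i]; print(st[i],p.min(0).round(),p.max(0).round())
E
```

```text
28 [287 173 113  88 923] ((590.87890625, -53.50840759277344), (241.3102264404297, 182.62049865722656), 78.42960357666016) [[477.20001220703125, -153.39999389648438], [656.0999755859375, -190.0], [704.5, 46.400001525878906], [525.5999755859375, 83.0]] 33.6019816245589
28 [257 229  22  20 276] ((540.2447509765625, 125.26097869873047), (48.65799331665039, 44.56797409057617), 85.02685546875) [[515.9000244140625, 103.0], [560.2999877929688, 99.0999984741211], [564.5999755859375, 147.60000610351562], [520.2000122070312, 151.39999389648438]] 29.897987104072854
32 [287 173 113  88 481] ((586.7373657226562, -52.62141418457031), (240.83168029785156, 173.5520477294922), 78.67156982421875) [[478.0, -153.60000610351562], [648.2000122070312, -187.6999969482422], [695.5, 48.400001525878906], [525.2999877929688, 82.5]] 36.18165430691715
side 347 [652.65262957 -94.87405537 154.94076906] [ 0.93709558 -0.17735686  0.30065997] [ 616.51349532 -186.41838947   63.55559825] [687.24749962  60.08046326 203.88021642] 1.760329849466372
[ 623.89435574 -180.82497665  182.76912093] [665.10165926  60.08046326 197.6
[... 461 characters left out ...]
.  46.]
[303 175  12  10  41] [672.  12.   6.] [694.  39.  21.]
[368 177  37   8  61] [ 646. -191.   40.] [ 678. -110.  120.]
[295 209  13  15  67] [578.  31.   6.] [612.  59.  20.]
[343 218  21  24 283] [ 533. -101.    6.] [588. -54.  21.]
[295 222   6   8  16] [565.  48.   6.] [581.  60.  16.]
[324 225   9  17  59] [534. -28.   6.] [573.  -9.  22.]
[246 228  34  22 643] [517.  98.   6.] [570. 175.  35.]
[367 230  18  17  81] [ 520. -150.    6.] [ 558. -110.   21.]
[323 269  15  13  41] [440. -37.   6.] [468.  -4.  18.]
[299 306  15  37 283] [300.  23.   6.] [383.  56.  21.]
[411 323  29  18 371] [ 300. -260.    6.] [ 338. -205.   72.]
[211 331  16  11  57] [307. 225.   7.] [329. 260.  19.]
```

```bash
python3 -m crank '[[[255,40,-38,20,0,0,0.05],[255,82,-78,40,0,0,0.1],[255,124,-118,60,0,0,0.1],[255,166,-160,70,0,0,0.1],[255,208,-200,70,0,0,0.1]]]' 20
python3 -m crank '[[[255,42,-40,0,0,0,0],[255,84,-80,0,0,0,0],[255,126,-120,0,0,0,0],[255,168,-160,0,0,0,0],[255,210,-200,0,0,0,0]]]'
python3 -m crank '[[[255,42,-40,0,0,0,0],[255,84,-80,0,0,0,0],[255,104,-120,0,0,0,0],[255,104,-150,0,0,0,0],[255,104,-170,0,0,0,0]]]'
python3 -c "
from h import *
for n in('side','top'):
    im,d=grab_frame(n); cv2.imwrite(f'pics/{n}1.png',im[:,:,::-1]); np.save(f'pics/{n}1d.npy',d)
a=cv2.imread('pics/side1.png')[80:320,150:470]; b=cv2.imread('pics/top1.png')[80:320,200:520]
cv2.imwrite('pics/c1.png',cv2.resize(np.vstack([a[:, :],b]),None,fx=1.25,fy=1.25))"
```

```text
t: 0.72
ee_pos: [395.7, 395.2, 301.7]
tcp_rot: [0.101, 0.995, 0.0, 0.0]
ft_force: [0.6, -0.0, 0.1]
opening: 43.9
t: 1.35
ee_pos: [605.4, 195.0, 300.6]
tcp_rot: [0.101, 0.995, -0.0, -0.0]
ft_force: [0.6, 0.8, 0.1]
opening: 0.3
t: 1.98
ee_pos: [708.2, 25.1, 300.3]
tcp_rot: [0.102, 0.995, -0.0, -0.001]
ft_force: [0.0, 0.0, -0.5]
opening: 0.3
```

```bash
python3 -m crank '[[[255,0,-40,0,0,0,0],[255,0,-80,0,0,0,0],[255,0,-101,-10,0,0,0],[255,0,-101,-60,0,0,0],[255,0,-101,-105,0,0,0]]]'
python3 -c "
from h import *
for n in('side','top'):
    im,d=grab_frame(n); cv2.imwrite(f'pics/{n}1.png',im[:,:,::-1]); np.save(f'pics/{n}1d.npy',d)
a=cv2.imread('pics/side1.png')[80:320,150:470]; b=cv2.imread('pics/top1.png')[80:320,200:520]
cv2.imwrite('pics/c1.png',cv2.resize(np.vstack([a[:, :],b]),None,fx=1.25,fy=1.25))"
```

```text
t: 2.7
ee_pos: [708.0, -73.4, 194.1]
tcp_rot: [0.101, 0.995, 0.0, -0.0]
ft_force: [1.6, 0.3, -0.2]
opening: 0.5
```

View pics/c1.png

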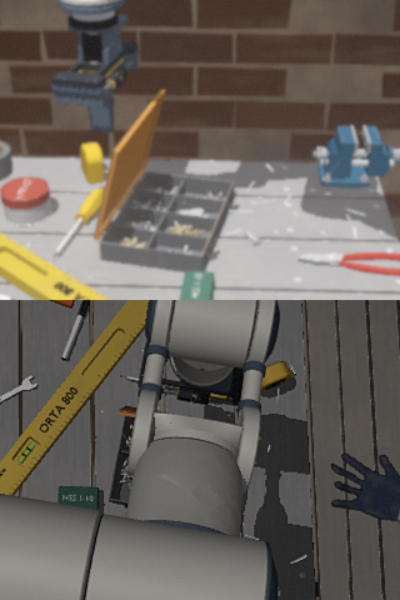

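```bash
python3 -m crank '[[[255,-20,4,0,0,0,0],[255,-35,7,0,0,0,0],[255,-44,9,0,0,0,0],[255,-49,10,0,0,0,0],[255,-54,11,0,0,0,0]]]'
python3 -m crank '[[[255,-5,1,-1,0,0,0],[255,-10,2,-2,0,0,0],[255,-15,3,-4,0,0,0],[255,-20,4,-6,0,0,0],[255,-25,5,-8,0,0,0]]]'
```

```text
t: 3.42
ee_pos: [654.7, -63.3, 196.4]
tcp_rot: [0.101, 0.995, -0.0, 0.0]
ft_force: [1.6, -0.3, -0.3]
opening: 0.6
t: 4.05
ee_pos: [629.0, -58.4, 187.8]
tcp_rot: [0.101, 0.995, -0.0, -0.0]
ft_force: [1.3, -1.0, -0.8]
opening: -0.1
```

```bash
python3 -m crank '[[[255,-10,2,-7,0,0,0],[255,-21,4,-16,0,0,0],[255,-32,6,-25,0,0,0],[255,-42,8,-35,0,0,0],[255,-51,10,-46,0,0,0]]]'
python3 -c "
from h import *
for n in('side',):
    im,d=grab_frame(n); cv2.imwrite(f'pics/{n}2.png',im[80:320,150:470,::-1])"
```

```text
t: 4.68
ee_pos: [577.6, -48.3, 141.3]
tcp_rot: [0.101, 0.995, -0.0, -0.0]
ft_force: [2.0, -0.2, 0.8]
opening: 0.7
```

View pics/side2.png

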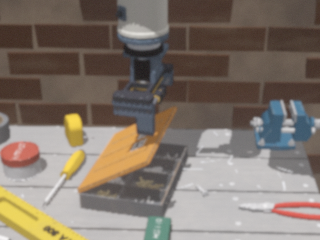

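```bash
python3 -m crank '[[[255,-8,2,-11,0,0,0],[255,-15,3,-23,0,0,0],[255,-21,4,-36,0,0,0],[255,-25,5,-50,0,0,0],[255,-28,6,-61,0,0,0]]]'
python3 -m crank '[[[255,-1,0,-4,0,0,0],[255,-1,0,-7,0,0,0],[255,-2,0,-10,0,0,0],[255,-2,0,-13,0,0,0],[255,-2,0,-15,0,0,0]]]'
```

```text
t: 5.35
ee_pos: [549.8, -42.4, 79.9]
tcp_rot: [0.101, 0.995, 0.0, -0.0]
ft_force: [0.7, -0.4, 1.0]
opening: 0.3
t: 5.98
ee_pos: [548.3, -42.4, 65.8]
tcp_rot: [0.101, 0.995, -0.0, -0.0]
ft_force: [-0.3, -0.1, 0.6]
opening: 0.4
```

```bash
python3 -m crank '[[[255,0,0,-1,0,0,0],[255,0,0,-1.5,0,0,0],[255,0,0,-2,0,0,0],[255,0,0,-2.5,0,0,0],[255,0,0,-3,0,0,0]]]'
python3 -m crank '[[[255,0,0,-0.5,0,0,0],[255,0,0,-0.5,0,0,0],[255,0,0,-1,0,0,0],[255,0,0,-1,0,0,0],[255,0,0,-1,0,0,0]]]'
```

```text
t: 6.6
ee_pos: [548.4, -42.4, 63.1]
tcp_rot: [0.101, 0.995, -0.0, 0.0]
ft_force: [-3.3, 0.2, 13.4]
opening: 0.6
t: 7.22
ee_pos: [548.5, -42.5, 63.0]
tcp_rot: [0.101, 0.995, -0.0, 0.0]
ft_force: [-5.8, 0.8, 23.4]
opening: 0.1
```

```bash
python3 -m crank '[[[255,0,0,20,0,0,0],[255,0,0,60,0,0,0],[255,-20,40,100,0,0,0],[255,-40,85,110,0,0,0],[255,-60,135,110,0,0,0]]]'
python3 -m crank '[[[255,-20,45,0,0,0,0],[255,-40,90,0,0,0,0],[255,-60,140,0,0,0,0],[255,-80,190,0,0,0,0],[255,-80,190,0,0,0,0]]]'
python3 - <<'E'
from h import *
for n in('side','top'):
    im,d=grab_frame(n); cv2.imwrite(f'pics/{n}3.png',im[:,:,::-1]); np.save(f'pics/{n}3d.npy',d)
W=world('top',d); im=np.array(im)
m=orange(im)&(W[...,2]>20)&(W[...,2]<70)&(W[...,0]>400)&(abs(W[...,1]+40)<200)&(W[...,0]<720)
p=W[m]; q=np.linalg.lstsq(np.c_[p[:,:2]-p[:,:2].mean(0),np.ones(len(p))],p[:,2],rcond=None)[0]
r=cv2.minAreaRect(p[:,:2].astype(np.float32)); print(q,r,cv2.boxPoints(r).round(1).tolist())
a=cv2.imread('pics/side3.png')[190:320,210:370]; b=cv2.imread('pics/top3.png')[150:310,240:440]
cv2.imwrite('pics/c3.png',np.vstack([cv2.resize(a,(400,325),interpolation=cv2.INTER_CUBIC),cv2.resize(b,(400,320),interpolation=cv2.INTER_CUBIC)])[:600])
E
```

```text
t: 7.85
ee_pos: [488.4, 93.6, 173.1]
tcp_rot: [0.102, 0.995, 0.0, 0.001]
ft_force: [0.1, 0.4, -0.2]
opening: 0.6
t: 8.48
ee_pos: [407.0, 285.3, 171.9]
tcp_rot: [0.099, 0.995, 0.0, 0.0]
ft_force: [1.3, 0.2, 0.4]
opening: 0.7
[-2.24548350e-03  9.36668576e-04  4.60841346e+01] ((597.9612426757812, -55.276214599609375), (240.1171875, 173.7764434814453), 78.74763488769531) [[489.29998779296875, -156.10000610351562], [659.7999877929688, -190.0], [706.5999755859375, 45.5], [536.2000122070312, 79.4000015258789]]
```

View pics/c3.png

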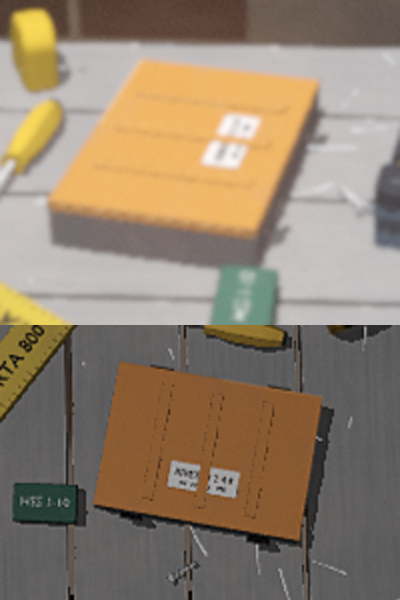

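Picture: the lid is shut and level (fitted height 46.1 mm). The two latches stick out in front at crop (137,518) and (260,538), which is full px (308.5,246.5) and (370,256.5). My depth estimates of the case's x differ by about 10 mm, so I'll check with rays.

```bash
python3 - <<'E'
from h import *
def ray(u,v,z):
    c=camera_params('top'); T=np.linalg.inv(c['world_to_cam']); o=T[:3,3]; d=T[:3,:3]@[(u-c['cx'])/c['fx'],(v-c['cy'])/c['fy'],1]
    return (o+d*(z-o[2])/d[2])[:2]
im=cv2.imread('pics/top3.png')[:,:,::-1].copy()
m=orange(im); m[:150]=0; m[270:]=0; m[:,:270]=0; m[:,420:]=0
n,l,s,_=cv2.connectedComponentsWithStats(cv2.morphologyEx(m.astype(np.uint8),cv2.MORPH_CLOSE,np.ones((7,7)))); i=1+s[1:,4].argmax()
vu=np.argwhere(l==i); P=np.array([ray(u,v,46) for v,u in vu],np.float32); r=cv2.minAreaRect(P); print(r,cv2.boxPoints(r).round(1).tolist())
# tray front edge in the first picture vs this one, rays along a few columns: first dark->bright transition below
for f in('top0','top3'):
    g=cv2.cvtColor(cv2.imread(f'pics/{f}.png'),cv2.COLOR_BGR2GRAY); 
    for u in(295,340,385): print(f,u,g[236:264,u].tolist())
print(ray(308.5,246.5,39),ray(370,256.5,39))
for o in((586,-60.5),(596.4,-63.1)):
    for y in(83,-67): 
        p=np.array([o[0]-.98*97+.197*y,o[1]+.197*97+.98*y,39]); print(o,y,p,proj('top',p))
E
```

```text
Traceback (most recent call last):
ValueError: time passes only in moves, steps and waits
```

```bash
cat >> h.py <<'E'
import functools; camera_params=functools.lru_cache(None)(camera_params)
def ray(u,v,z,n='top'):
    c=camera_params(n); T=np.linalg.inv(c['world_to_cam']); o=T[:3,3]; d=T[:3,:3]@[(u-c['cx'])/c['fx'],(v-c['cy'])/c['fy'],1]
    return (o+d*(z-o[2])/d[2])[:2]
E
python3 - <<'E'
from h import *
im=cv2.imread('pics/top3.png')[:,:,::-1].copy()
m=orange(im); m[:150]=0; m[270:]=0; m[:,:270]=0; m[:,420:]=0
n,l,s,_=cv2.connectedComponentsWithStats(cv2.morphologyEx(m.astype(np.uint8),cv2.MORPH_CLOSE,np.ones((7,7)))); i=1+s[1:,4].argmax()
vu=np.argwhere(l==i); P=np.array([ray(u,v,46) for v,u in vu],np.float32); r=cv2.minAreaRect(P); print(r,cv2.boxPoints(r).round(1).tolist())
for f in('top0','top3'):
    g=cv2.cvtColor(cv2.imread(f'pics/{f}.png'),cv2.COLOR_BGR2GRAY)
    for u in(295,340,385): print(f,u,g[238:264,u].tolist())
print(ray(308.5,246.5,39),ray(370,256.5,39))
for o in((586,-60.5),(596.4,-63.1)):
    for y in(83,-67):
        p=np.array([o[0]-.98*97+.197*y,o[1]+.197*97+.98*y,39]); print(o,y,p,proj('top',p))
E
```

```text
((597.3524169921875, -54.99372863769531), (239.79248046875, 172.11837768554688), 78.75272369384766) [[489.6000061035156, -155.8000030517578], [658.4000244140625, -189.39999389648438], [705.0999755859375, 45.79999923706055], [536.2999877929688, 79.4000015258789]]
top0 295 [22, 34, 66, 46, 18, 60, 106, 100, 99, 101, 98, 98, 98, 99, 98, 99, 98, 99, 98, 97, 96, 96, 97, 100, 100, 98]
top0 340 [45, 36, 35, 36, 28, 30, 25, 25, 28, 41, 73, 48, 18, 60, 106, 99, 96, 96, 96, 94, 102, 128, 166, 153, 111, 92]
top0 385 [64, 66, 62, 35, 65, 66, 65, 62, 68, 111, 156, 48, 64, 65, 65, 65, 65, 68, 69, 44, 19, 62, 106, 102, 97, 99]
top3 295 [101, 106, 100, 35, 20, 44, 70, 104, 100, 96, 97, 96, 98, 99, 98, 99, 99, 98, 97, 98, 95, 96, 97, 98, 97, 100]
top3 340 [100, 100, 98, 84, 104, 102, 101, 101, 100, 105, 97, 43, 20, 43, 69, 101, 97, 96, 95, 95, 100, 125, 167, 151, 113, 88]
top3 385 [100, 99, 99, 99, 101, 101, 99, 101, 100, 100, 99, 99, 100, 100, 101, 100, 101, 103, 99, 29, 24, 42, 62, 106, 101, 99]
[519.38064262  28.68735342] [ 493.11790131 -112.99391688]
(586, -60.5) 83 [507.291  39.949  39.   ] (np.float64(303.7420705498014), np.float64(251.80235085402296))
(586, -60.5) -67 [ 477.741 -107.051   39.   ] (np.float64(367.64344401866384), np.float64(263.19510971270165))
(596.4, -63.1) 83 [517.691  37.349  39.   ] (np.float64(304.77631459635), np.float64(247.30553678539013))
(596.4, -63.1) -67 [ 488.141 -109.651   39.   ] (np.float64(368.62401480332693), np.float64(258.6781396669384))
```

```bash
python3 -m crank '[[[255,15,-58,0,0,0,0],[255,30,-116,0,0,0,0],[255,48,-174,0,0,0,0],[255,63,-230,0,0,0,0],[255,63,-238,0,0,0,0]]]'
python3 -m crank '[[[255,0,0,-30,0,0,0],[255,0,0,-70,0,0,0],[255,0,0,-105,0,0,0],[255,0,0,-120,0,0,0],[255,0,0,-126,0,0,0]]]'
python3 -c "
from h import *
im,d=grab_frame('side'); cv2.imwrite('pics/c4.png',cv2.resize(im[190:320,210:410,::-1],(800,520),interpolation=cv2.INTER_CUBIC))"
```

```text
t: 9.2
ee_pos: [472.3, 40.3, 172.0]
tcp_rot: [0.104, 0.995, -0.0, 0.0]
ft_force: [0.3, 0.5, 1.0]
opening: 0.6
t: 9.82
ee_pos: [470.8, 44.3, 45.2]
tcp_rot: [0.102, 0.995, -0.0, -0.001]
ft_force: [0.8, 0.2, -0.2]
opening: 0.6
```

View pics/c4.png

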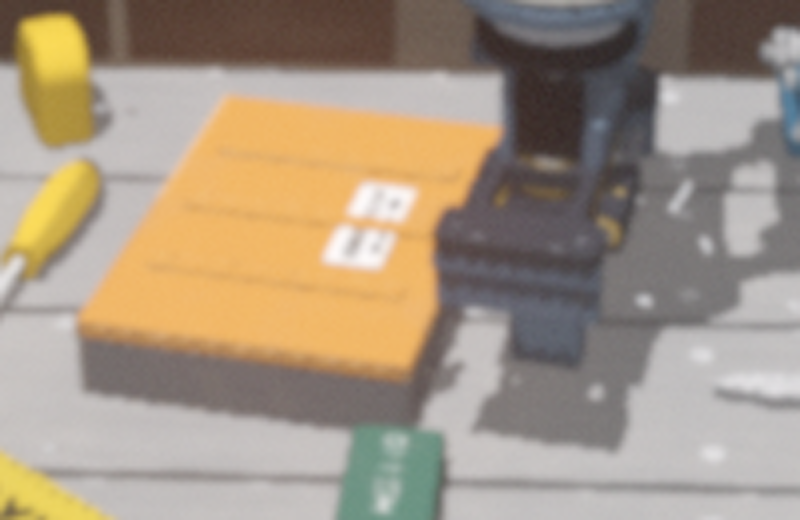

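```bash
python3 -m crank '[[[255,10,-2,0,0,0,0],[255,18,-3.5,0,0,0,0],[255,24,-4.7,0,0,0,0],[255,27,-5.3,0,0,0,0],[255,30,-5.9,0,0,0,0]]]'
python3 -m crank '[[[255,0.8,-0.2,0,0,0,0],[255,1.6,-0.3,0,0,0,0],[255,2.4,-0.5,0,0,0,0],[255,3.2,-0.6,0,0,0,0],[255,4,-0.8,0,0,0,0]]]'
```

```text
t: 10.5
ee_pos: [501.4, 38.6, 46.0]
tcp_rot: [0.101, 0.995, 0.0, -0.0]
ft_force: [-0.5, -0.1, 0.7]
opening: 0.3
t: 11.12
ee_pos: [505.4, 37.9, 45.9]
tcp_rot: [0.101, 0.995, -0.0, -0.0]
ft_force: [-2.9, -0.2, 1.1]
opening: 0.3
```

```bash
python3 -m crank '[[[255,0.5,-0.1,0,0,0,0],[255,0.5,-0.1,0,0,0,0],[255,1,-0.2,0,0,0,0],[255,1,-0.2,0,0,0,0],[255,1,-0.2,0,0,0,0]]]'
python3 -m crank '[[[255,0.5,-0.1,0,0,0,0],[255,0.5,-0.1,0,0,0,0],[255,1,-0.2,0,0,0,0],[255,1,-0.2,0,0,0,0],[255,1,-0.2,0,0,0,0]]]'
```

```text
t: 11.75
ee_pos: [506.5, 37.7, 45.9]
tcp_rot: [0.101, 0.995, -0.0, 0.0]
ft_force: [-1.0, 1.0, 0.3]
opening: 1.0
t: 12.38
ee_pos: [507.4, 37.4, 45.9]
tcp_rot: [0.101, 0.995, -0.0, 0.0]
ft_force: [-1.3, 0.5, 1.4]
opening: 0.5
```

```bash
python3 -m crank '[[[255,0.5,-0.1,0,0,0,0],[255,0.5,-0.1,0,0,0,0],[255,1,-0.2,0,0,0,0],[255,1,-0.2,0,0,0,0],[255,1,-0.2,0,0,0,0]]]'
python3 -c "
from bench import telemetry;print(telemetry.sense()['ft_force'])"
python3 -m crank '[[[255,0.5,-0.1,0,0,0,0],[255,0.5,-0.1,0,0,0,0],[255,0.5,-0.1,0,0,0,0],[255,0.5,-0.1,0,0,0,0],[255,0.5,-0.1,0,0,0,0]]]'
```

```text
t: 13.0
ee_pos: [507.7, 37.4, 45.8]
tcp_rot: [0.101, 0.995, 0.0, -0.001]
ft_force: [-4.6, 2.1, 3.5]
opening: 0.6
[-4.62573697  2.08129948  3.52750811]
t: 13.62
ee_pos: [507.8, 37.3, 45.8]
tcp_rot: [0.101, 0.995, 0.0, -0.001]
ft_force: [-7.7, 3.0, 5.5]
opening: 0.6
```

```bash
python3 -m crank '[[[255,-5,1,0,0,0,0],[255,-20,4,0,0,0,0],[255,-38,7.5,0,0,0,0],[255,-38,7.5,20,0,0,0],[255,-38,7.5,40,0,0,0]]]'
python3 -m crank '[[[255,-10,-45,0,0,0,0],[255,-20,-90,0,0,0,0],[255,-30,-140,0,0,0,0],[255,-30,-145,-20,0,0,0],[255,-30,-145,-40,0,0,0]]]'
python3 -c "
from h import *
im,d=grab_frame('side'); cv2.imwrite('pics/c5.png',cv2.resize(im[190:320,210:410,::-1],(800,520),interpolation=cv2.INTER_CUBIC))"
```

```text
t: 14.25
ee_pos: [469.7, 44.8, 86.3]
tcp_rot: [0.101, 0.995, -0.0, -0.0]
ft_force: [0.4, 0.5, 0.1]
opening: 0.6
t: 14.88
ee_pos: [440.3, -101.0, 45.7]
tcp_rot: [0.102, 0.995, -0.0, 0.001]
ft_force: [0.6, 1.0, -0.2]
opening: 0.4
```

View pics/c5.png

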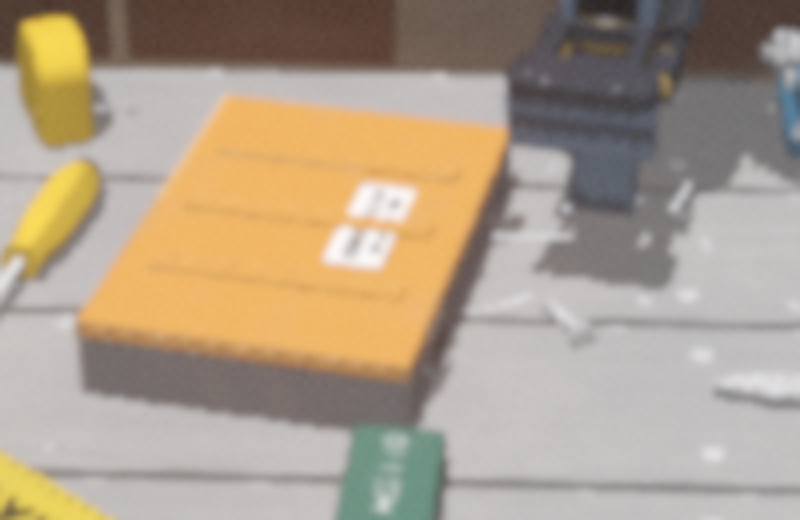

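```bash
python3 -m crank '[[[255,10,-2,0,0,0,0],[255,20,-4,0,0,0,0],[255,26,-5.1,0,0,0,0],[255,29,-5.7,0,0,0,0],[255,32,-6.3,0,0,0,0]]]'
python3 -m crank '[[[255,0.8,-0.2,0,0,0,0],[255,1.6,-0.3,0,0,0,0],[255,2.4,-0.5,0,0,0,0],[255,3.2,-0.6,0,0,0,0],[255,4,-0.8,0,0,0,0]]]'
python3 -m crank '[[[255,0.5,-0.1,0,0,0,0],[255,0.5,-0.1,0,0,0,0],[255,1,-0.2,0,0,0,0],[255,1,-0.2,0,0,0,0],[255,1.5,-0.3,0,0,0,0]]]'
```

```text
t: 15.55
ee_pos: [472.2, -106.3, 46.0]
tcp_rot: [0.101, 0.995, 0.0, -0.001]
ft_force: [-7.1, -0.2, 4.6]
opening: 0.6
t: 16.18
ee_pos: [477.1, -107.5, 46.0]
tcp_rot: [0.101, 0.995, -0.0, 0.0]
ft_force: [-1.8, 0.4, 2.1]
opening: 0.0
t: 16.8
ee_pos: [478.3, -107.7, 45.9]
tcp_rot: [0.101, 0.995, -0.0, -0.0]
ft_force: [-1.7, -0.2, 1.1]
opening: 0.4
```

```bash
python3 -m crank '[[[255,0.5,-0.1,0,0,0,0],[255,0.5,-0.1,0,0,0,0],[255,1,-0.2,0,0,0,0],[255,1,-0.2,0,0,0,0],[255,1,-0.2,0,0,0,0]]]'
python3 -m crank '[[[255,0.5,-0.1,0,0,0,0],[255,0.5,-0.1,0,0,0,0],[255,0.5,-0.1,0,0,0,0],[255,0.5,-0.1,0,0,0,0],[255,0.5,-0.1,0,0,0,0]]]'
```

```text
t: 17.42
ee_pos: [478.9, -107.8, 45.9]
tcp_rot: [0.101, 0.995, 0.0, -0.0]
ft_force: [-4.8, 0.7, 3.3]
opening: 0.1
t: 18.05
ee_pos: [479.0, -107.8, 45.8]
tcp_rot: [0.101, 0.995, 0.0, -0.001]
ft_force: [-7.2, 0.3, 4.2]
opening: 0.5
```

```bash
python3 -m crank '[[[255,-5,1,0,0,0,0],[255,-20,4,0,0,0,0],[255,-38,7.5,0,0,0,0],[255,-38,7.5,50,0,0,0],[255,-38,7.5,110,0,0,0]]]'
python3 -m crank '[[[255,0,55,20,0,0,0],[255,0,110,20,0,0,0],[255,-10,165,20,0,0,0],[255,-20,220,20,0,0,0],[255,-30,275,20,0,0,0]]]'
python3 -m crank '[[[255,0,55,0,0,0,0],[255,0,110,0,0,0,0],[255,0,140,0,0,0,0],[255,0,140,0,0,0,0],[255,0,140,0,0,0,0]]]'
python3 - <<'E'
from h import *
for n in('side','top'):
    im,d=grab_frame(n); cv2.imwrite(f'pics/{n}6.png',im[:,:,::-1]); np.save(f'pics/{n}6d.npy',d)
W=world('top',d); im=np.array(im)
m=orange(im); m[:150]=0; m[270:]=0; m[:,:270]=0; m[:,420:]=0
p=W[m]; print('lid z',np.median(p[:,2]), np.linalg.lstsq(np.c_[p[:,:2]-p[:,:2].mean(0),np.ones(len(p))],p[:,2],rcond=None)[0])
n,l,s,_=cv2.connectedComponentsWithStats(cv2.morphologyEx(m.astype(np.uint8),cv2.MORPH_CLOSE,np.ones((7,7)))); i=1+s[1:,4].argmax()
P=np.array([ray(u,v,46) for v,u in np.argwhere(l==i)],np.float32); print(cv2.minAreaRect(P))
b=[cv2.resize(cv2.imread(f'pics/top{k}.png')[225:285,280:410],(780,360),interpolation=cv2.INTER_CUBIC)[:295] for k in(3,6)]
cv2.imwrite('pics/c6.png',np.vstack(b))
E
```

```text
t: 18.68
ee_pos: [440.3, -100.1, 156.5]
tcp_rot: [0.101, 0.995, 0.0, -0.001]
ft_force: [2.0, -1.2, 0.1]
opening: 0.5
t: 19.3
ee_pos: [410.7, 175.9, 175.9]
tcp_rot: [0.101, 0.995, 0.0, 0.0]
ft_force: [1.3, 0.2, -0.3]
opening: 0.2
t: 19.92
ee_pos: [411.3, 313.7, 175.7]
tcp_rot: [0.101, 0.995, -0.0, -0.0]
ft_force: [0.2, 0.1, -0.9]
opening: 0.4
lid z 46.10158732916011 [-0.52207472  0.14268883 52.42892617]
((597.4100341796875, -54.9837646484375), (239.77935791015625, 172.10479736328125), 78.78433227539062)
```

View pics/c6.png

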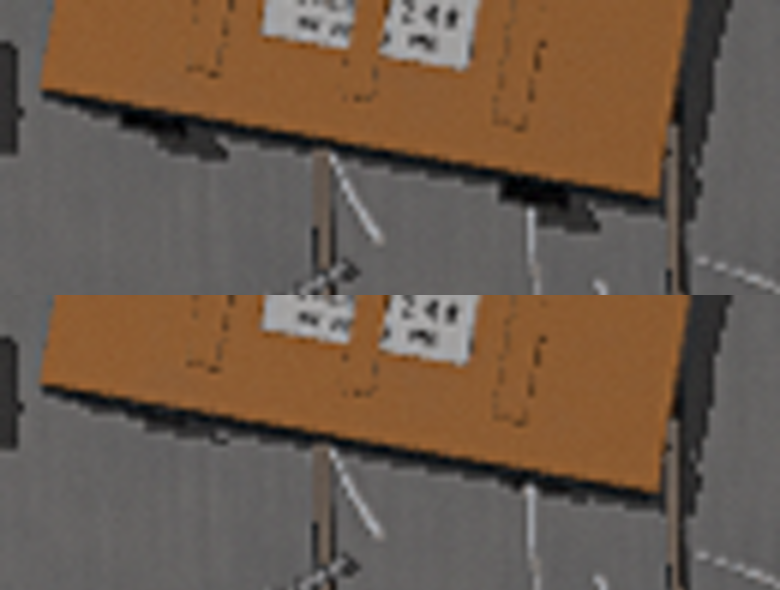

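The lid stayed shut and the case and bolt haven't moved. The right latch (530,190 in the upper half) no longer sticks out, but a trace of shadow remains at the left latch (150–220, 430 in the lower half). I'll push the left one again, a little higher up.

```bash
python3 -m crank '[[[255,12,-54,0,0,0,0],[255,24,-108,0,0,0,0],[255,36,-162,0,0,0,0],[255,48,-216,0,0,0,0],[255,59,-267,0,0,0,0]]]'
python3 -m crank '[[[255,0,0,-30,0,0,0],[255,0,0,-70,0,0,0],[255,0,0,-105,0,0,0],[255,0,0,-120,0,0,0],[255,0,0,-126,0,0,0]]]'
python3 -m crank '[[[255,10,-2,0,0,0,0],[255,20,-4,0,0,0,0],[255,26,-5.1,0,0,0,0],[255,30,-5.9,0,0,0,0],[255,33,-6.5,0,0,0,0]]]'
python3 -m crank '[[[255,0.8,-0.2,0,0,0,0],[255,1.6,-0.3,0,0,0,0],[255,2.4,-0.5,0,0,0,0],[255,3,-0.6,0,0,0,0],[255,3,-0.6,0,0,0,0]]]'
```

```text
t: 20.65
ee_pos: [470.7, 44.8, 176.1]
tcp_rot: [0.102, 0.995, -0.0, 0.0]
ft_force: [1.7, -0.1, -0.1]
opening: 0.7
t: 21.28
ee_pos: [470.2, 46.8, 49.3]
tcp_rot: [0.102, 0.995, -0.0, -0.001]
ft_force: [-0.2, -0.1, -0.1]
opening: 0.6
t: 21.9
ee_pos: [504.1, 40.9, 50.0]
tcp_rot: [0.101, 0.995, 0.0, 0.0]
ft_force: [-0.9, -0.4, 1.0]
opening: 0.5
t: 22.52
ee_pos: [506.9, 40.4, 49.9]
tcp_rot: [0.101, 0.995, -0.0, -0.0]
ft_force: [-0.5, 0.4, 0.1]
opening: 0.5
```

```bash
python3 -m crank '[[[255,0.5,-0.1,0,0,0,0],[255,0.5,-0.1,0,0,0,0],[255,1,-0.2,0,0,0,0],[255,1,-0.2,0,0,0,0],[255,1,-0.2,0,0,0,0]]]'
python3 -m crank '[[[255,0.5,-0.1,0,0,0,0],[255,0.5,-0.1,0,0,0,0],[255,1,-0.2,0,0,0,0],[255,1,-0.2,0,0,0,0],[255,1,-0.2,0,0,0,0]]]'
python3 -m crank '[[[255,0.5,-0.1,0,0,0,0],[255,0.5,-0.1,0,0,0,0],[255,1,-0.2,0,0,0,0],[255,1,-0.2,0,0,0,0],[255,1,-0.2,0,0,0,0]]]'
```

```text
t: 23.15
ee_pos: [507.9, 40.2, 49.9]
tcp_rot: [0.101, 0.995, 0.0, -0.0]
ft_force: [0.2, -0.6, -0.6]
opening: 0.1
t: 23.78
ee_pos: [508.3, 40.1, 49.8]
tcp_rot: [0.101, 0.995, 0.0, -0.001]
ft_force: [-5.2, 2.4, 2.1]
opening: 0.6
t: 24.4
ee_pos: [508.4, 40.0, 49.7]
tcp_rot: [0.101, 0.995, 0.0, -0.001]
ft_force: [-9.5, 3.2, 6.8]
opening: 0.5
```

```bash
python3 -m crank '[[[255,-5,1,0,0,0,0],[255,-20,4,0,0,0,0],[255,-38,7.5,0,0,0,0],[255,-40,10,50,0,0,0],[255,-42,20,100,0,0,0]]]'
python3 -m crank '[[[255,-15,55,20,0,0,0],[255,-30,110,40,0,0,0],[255,-50,165,50,0,0,0],[255,-80,210,50,0,0,0],[255,-110,250,50,0,0,0]]]'
python3 -m crank '[[[255,-30,50,0,0,0,0],[255,-60,100,0,0,0,0],[255,-60,150,0,0,0,0],[255,-60,150,0,0,0,0],[255,-60,150,0,0,0,0]]]'
python3 - <<'E'
from h import *
for n in('side','top'):
    im,d=grab_frame(n); cv2.imwrite(f'pics/{n}7.png',im[:,:,::-1]); np.save(f'pics/{n}7d.npy',d)
W=world('top',d); im=np.array(im)
m=orange(im); m[:150]=0; m[270:]=0; m[:,:270]=0; m[:,420:]=0
m&=W[...,2]<80
p=W[m]; print(np.percentile(p[:,2],[5,50,95]))
c=np.array([595.8,-62.8]);R=np.array([[.981,-.195],[.195,.981]])
print([tuple(np.round(proj('top',np.append(c+np.array([-92,0])@R+R.T[:,1]*0+np.array([.195,.981])*y,39)),1)) for y in(83,-67)])
b=[cv2.resize(cv2.imread('pics/top7.png')[225:270,280:410],(780,270),interpolation=cv2.INTER_CUBIC),cv2.resize(cv2.imread('pics/side7.png')[190:310,220:480],(780,330)[:2],interpolation=cv2.INTER_CUBIC)]
cv2.imwrite('pics/c7.png',np.vstack(b))
E
```

```text
t: 25.02
ee_pos: [466.6, 59.8, 150.8]
tcp_rot: [0.101, 0.995, -0.0, -0.001]
ft_force: [1.3, 0.2, -0.3]
opening: 0.6
t: 25.65
ee_pos: [356.2, 311.1, 199.9]
tcp_rot: [0.101, 0.995, 0.0, 0.0]
ft_force: [1.0, 0.3, 0.3]
opening: 0.4
t: 26.28
ee_pos: [297.3, 459.0, 199.5]
tcp_rot: [0.101, 0.995, -0.0, -0.0]
ft_force: [0.6, -0.3, 0.3]
opening: 0.7
[40.92136758 46.06066715 51.22187844]
[(np.float64(305.1), np.float64(245.6)), (np.float64(369.0), np.float64(256.8))]
```

View pics/c7.png

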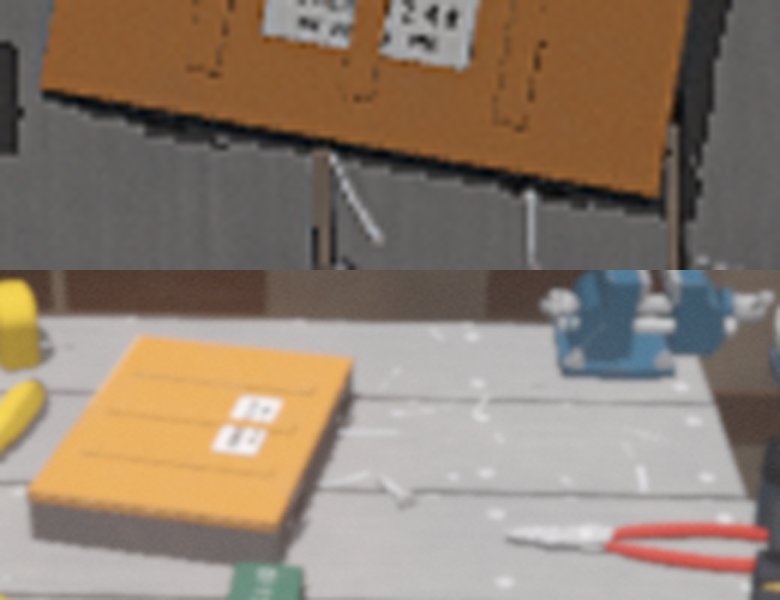

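```bash
python3 -c "
from bench import workorder; print(workorder.finish_job())"
```

```text
the job is handed in; nothing more can be done
None
```

The case is shut: I pushed the lid over and down with closed fingertips, then pushed in the left and right latches. The arm is well clear to the front left. I handed it in at about 26 s.

**Last checks**
- **Lid:** it stopped hard under 23 N, with the fingertips at z ≈ 46 mm. The top camera also put its top at 46.1 mm (the shut height is 46 mm), and it was still there in the last picture.
- **Latches:** both stopped at the same place in the case's frame, which works out to the outer face at case x ≈ −90 mm (its shut position). The horizontal push at the stop was 7–10 N. Neither latch visibly sticks out in the last top view.
- **Case and other things:** the lid outline measured before and after the first pass over the latches agrees within 0.1 mm; I didn't measure it again after the repeat push, but it looks the same. The bolt, bit box and other things I could see look untouched.

**What disagreed**
- **Case position:** my first estimate from the depth image was about 10 mm off in x. I corrected it from the shut lid before pushing the latches.
- **Left latch:** a faint shadow remained there after the first push, so I pushed it again at up to about 10 N. It stopped at the same place, so I take it as flat. A small part of the shadow still shows in the last picture, which I think is the latch's normal standing out from the front.

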